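Index the chuck three clicks and clamp it

TASK

The work in the indexing chuck is ready for its next station: turn the chuck clockwise (seen from above), counting the clicks, to the third click from where it stands now; let it seat there and do not run past it. Then swing the ball-ended clamp lever clockwise until it comes up tight and nip it up snugly, with about 15 N on the ball and never more than 22 N, and leave it so. Leave the other things on the bench alone.

Things in the scene. Friction and masses are not known exactly. Their poses are not given: they have to be found in the camera images.
- chuck_centre (a point): Centre of the flat top face of a dark three-jaw chuck (160 mm diameter, on a green cast base with a 210 mm flange and ears out to 130 mm), on its vertical turning axis, 137 mm above the bench. It holds a steel round, 50 mm in diameter, top at 179 mm. Axes of the base: the clamp lever's lug sticks out along +y.
- plunger (a point): Brass-capped plunger of the detent, on the side of the base. Its hidden roller drops into an index plate cut for this job: stations UNEQUALLY spaced, 15 to 50 degrees apart; nothing outside shows them. Pushed at a jaw 65 mm out, leaving a notch takes 10 to 16 N, the plain rim after it under 4 N, then the roller snaps into the next notch (chuck jumps ahead up to 6 degrees).
- chuck (a joint): Turn of the chuck (rad) from the station it starts in (reads 0 within 0.02 there), growing clockwise from above. In a notch the chuck centres itself when let go, from 6 degrees either side; left on the plain rim it stays there, unseated. It weighs 8 to 12.5 kg: pushed faster than about 100 mm/s at a jaw it coasts over notches.
- jaw1 (a point): Point on the first jaw, 65 mm from the chuck's axis, 149 mm above the bench, on the jaw's radial centre line. A jaw is a brown block 22 mm wide: from 28 to 80 mm from the axis it stands 24 mm above the chuck face, its inner part (26 to 50 mm) 35 mm. Push the chuck round by the side of a jaw, or pinch a jaw across its 22 mm.
- jaw2 (a point): The same point on the second jaw, 120 degrees on.
- jaw3 (a point): The same point on the third jaw.
- clamp_pivot (a point): Point on the vertical pivot axis of the clamp lever, at the height of its ball (108 mm above the bench); 135 mm from the chuck's axis, along +y of the base. The lever's hub, 26 mm in diameter, tops out at 77 mm.
- clamp_ball (a point): Centre of the black ball, 30 mm in diameter, on the end of the clamp lever: 80 mm out from the pivot axis, 108 mm above the bench; an 11 mm thick steel arm slopes down from it to the hub. Clockwise tightens. It starts slack and swings freely (1 to 2 N) for 0.8 to 1.4 rad until it comes up tight; where differs each time, as the lever can sit anyhow on its screw, and must be felt.
- clamp (a joint): How far the clamp screw is drawn tight (rad): 0 while slack. Once the lever has come up tight it grows from about 6 N of push on the ball: about 0.03 at 10 N, 0.06 at 15 N, 0.09 at 20 N; let go, it falls back to about 0.04 at most and stays there.
- jaw_left: Bystander: loose stepped chuck jaw, brown steel, 60 x 22 x 40 mm, origin under its centre, near the base.
- jaw_right: Bystander: another such loose jaw, to the left of the indexer.
- key: Bystander: T-handled chuck key lying flat, 95 x 132 x 20 mm, near the base.
- slug_a: Bystander: upright steel round, 56 mm in diameter, 55 mm high, origin under its centre, near the base.
- slug_b: Bystander: another such round, to the left of the indexer.
- centre: Bystander: live centre lying on its side, 157 mm long, 48 mm in diameter.
- brush: Bystander: bench brush, 200 mm long, to the right.

How it is judged (in metres and radians):
On the way, in this order (a step that is already met when the one before it is completed fails the run):
1. the chuck sits seated in the third station clockwise from where it stood (value of joint chuck between 1.2815 and 1.3715 rad and velocity of joint chuck between -0.1 and 0.1 rad/s), for 0.3 s.
2. the clamp is drawn tight (value of joint clamp above 0.018 rad), for 0.2 s.
At the end, for the whole second after the job is handed in: The chuck rests seated in the third notch clockwise from its start (within 0.045 rad of that notch's centre), and the clamp has been left tight (joint clamp between 0.018 and 0.107 rad) (all of step 1 and value of joint clamp between 0.018 and 0.107 rad); the robot touches nothing.
It fails at once if the chuck is run past the third click towards the fourth (more than 0.2 rad beyond it) (value of joint chuck above 1.5265 rad).
It fails at once if the clamp is forced: joint clamp above 0.107 rad, more than about 22 N on the ball (value of joint clamp above 0.107 rad).
It fails at once if a bystander is moved by more than 20 mm (distance of any of jaw_left, jaw_right, key, slug_a, slug_b, centre, brush from where it was at the start of the episode above 0.02 m).
It also fails if it takes over 72 s, if anything falls off the work surface, if the arm or the gripper's body presses on something with over 40 N, if the wrist force passes 120 N, or if a joint passes its speed limit or range.

ROBOT

A 7-joint arm with a two-finger parallel gripper is mounted at the origin on the work surface. World frame = base frame: x ahead of the robot, y to its left, z up, the work surface at z = 0. Lengths are in mm, angles in rad, forces in N, time in s.
With the tool pointing down it reaches from about 400 to 900 mm from the base axis. Payload 5.6 kg.
Tool frame: the origin (TCP) lies midway between the tips of the shut fingers; the grasp point (between the pads) lies 19 mm behind it; x points along the fingers, y is the direction in which the jaws open and shut, and the axes are right-handed (so a half turn about x gives the same grasp; the last joint's range is limited). The gripper opens to 92 mm and grips with 3 to 60 N. Pads are 20 mm wide; open, the fingers measure 128 mm over their backs; the gripper's body (75 mm by 189 mm) begins 69 mm behind the grasp point.
Start: joints at [1.21, 0.468, -0.012, 1.603, 0.006, 1.071, -0.056], TCP at [203.068, -617.474, 182.392] pointing down, gripper open.
Joint ranges: [-2.53, 2.53], [-0.31, 2.02], [-1.57, 1.55], [0.28, 2.44], [-1.29, 4.43], [0.15, 1.84], [-2.92, 2.92]. Speed limits (rad/s): [2.57, 2.57, 3.14, 3.14, 3.14, 3.14, 3.14].

INTERFACE

Orientations are given as a rotation vector (axis times angle).
In Python, from cell import robot, grip, kin, viewer gives the robot as it stands. Calls block until the motion is done:
- robot.movep(position, orientation): joint-space move of the TCP to a pose.
- robot.servo_line(position, feed=150, rotation=None): straight line of the TCP; rotation=None keeps the orientation; feed is the mean speed in mm/s.
- robot.goto_joints(angles): joint-space move.
- grip(opening, newtons=None): opening from 0.0 (shut) to 1.0 (fully open); newtons is the grip in N (None keeps the last); returns when the fingers have stopped.
- robot.hold(seconds).
- kin.ik(position, orientation): joint angles nearest the present ones, or None.
- robot.observe(): the state.
- viewer.read_camera(name): name is "scene" or "top"; returns the picture (420x560x3 uint8, red, green, blue); there is no depth.
- viewer.camera_info(name): a dict with "camera_matrix" (3x3 intrinsics, pixels), "k1" (the pictures are not rectified: a ray, as slopes to the right and down, at radius r is drawn at 1 + k1 r^2 times it, then the intrinsics apply), "R" (3x3) and "t" (3): a world point X has camera coordinates R X + t. Camera axes: x right, y down, z forward; pixel columns grow to the right and rows downward; lengths in mm; the calibration is good to about 2 mm. A picture is of the moment at which its call begins. camera_info takes no time and is no camera call.
A pose or a line that the arm cannot do raises robot.IKError and nothing moves.
- robot.job_done(): hands the job in, once; it reports no verdict.
Trained networks look in the newest picture that a camera, given by its name, has taken for a name from the list of things; names that differ only in an ending like _2 or _b are one class to them, and where a whole thing is asked for, a point or a joint stands for the part that bears it (a point fixed in the world has none). Each returns a list of dicts, best first, with "confidence" (0 to 1); they miss things now and then, are a little off and sometimes report something else, mostly with a low value. They report only what shows in the picture. A call takes as long as a camera call.
- viewer.silhouettes(name, camera): "mask" (420x560 bool, what is visible of it).
- viewer.pinpoint(name, camera): "at" ([x, y, z] in mm, in the coordinates of the camera as it stood for that picture, good to about 4 mm: a listed point, or the origin of a listed thing).
The state is a dict: "t": time; "joints": joint angles; "joint_velocities": joint speeds; "joint_torque": joint torques, N m; "tcp_pos": TCP position; "tcp_rot": TCP orientation; "contact_force": force on the tool from outside, world axes, zero at the start; "wrist_torque": the same for the moment, N m; "grip_width": opening from 0.0 (shut) to 1.0 (fully open).
Only numpy, scipy, OpenCV 4.12 (cv2) and the standard library are available. Lean on these libraries where they do the work, as an engineer would, in place of code of your own. Each camera call takes 0.05 s, during which the arm holds its last target.

## Working session

There is one attempt and no reset: what is moved stays moved. The work goes in short steps, each a Python script; the robot and the scene stay as the last script left them, time stands still between calls to the robot, and variables do not carry over. Pictures are saved under pics/ and viewed, and the job is handed in when it is done.

```bash
ls; mkdir -p pics; cat > h.py <<'E'
import numpy as np, cv2
from cell import robot, grip, kin, viewer
def snap(cam,fn):
    im=viewer.read_camera(cam); cv2.imwrite('pics/'+fn,im[:,:,::-1]); return im
def toworld(cam,p):
    c=viewer.camera_info(cam); R=np.array(c['R']);t=np.array(c['t']); return R.T@(np.array(p)-t)
def proj(cam,X):
    c=viewer.camera_info(cam); R=np.array(c['R']);t=np.array(c['t']);K=np.array(c['camera_matrix'])
    p=R@np.array(X)+t; s=p[:2]/p[2]; s=s*(1+c['k1']*(s@s)); return (K@[s[0],s[1],1])[:2]
E
python3 - <<'E'
from h import *
np.set_printoptions(precision=1,suppress=True)
s=robot.observe(); print(s)
for c in ['scene','top']:
    snap(c,c+'0.png'); i=viewer.camera_info(c); print(c,i)
    for n in ['chuck_centre','plunger','jaw1','jaw2','jaw3','clamp_pivot','clamp_ball','jaw_left','key','slug_a','centre','brush']:
        for d in viewer.pinpoint(n,c)[:4]:
            w=toworld(c,d['at']); print(n,round(d['confidence'],2),w,proj(c,w))
print(robot.observe()['t'])
E
```

```text
pics
{'t': 0.0, 'joints': array([ 1.2,  0.5, -0. ,  1.6,  0. ,  1.1, -0.1]), 'joint_velocities': array([-0., -0., -0.,  0.,  0.,  0., -0.]), 'joint_torque': array([  0. , -52.1,  -0. , -24.4,  -0.1,   0. ,   0. ]), 'tcp_pos': array([ 202.9, -616.9,  181.4]), 'tcp_rot': array([ 2.1,  0.3, -2.1]), 'contact_force': array([-0.6, -0.3,  0.1]), 'wrist_torque': array([-0., -0., -0.]), 'grip_width': 1.001167294407075}
scene {'camera_matrix': array([[385.8,   0. , 277.6],
       [  0. , 385.8, 207.1],
       [  0. ,   0. ,   1. ]]), 'k1': -0.0475931632474282, 'R': array([[ 0.1,  1. , -0. ],
       [ 0.7, -0.1, -0.7],
       [-0.7,  0. , -0.7]]), 't': array([ -37.6, -372.7, 1484.2])}
chuck_centre 0.9 [568.3 -37.4 135.7] [266.5 189.3]
plunger 0.69 [ 560.9 -146.5   35.2] [228.3 215.7]
jaw1 0.82 [609.3  18.6 146.5] [289.8 196.2]
jaw1 0.77 [505.2 -29.5 145.7] [267.8 169.9]
jaw1 0.65 [601.  -97.9 151.5] [243.  195.6]
jaw1 0.26 [ 405.9 -415.2    1.1] [142.9 191.6]
jaw2 0.82 [609.3  18.6 146.5] [289.8 196.2]
jaw2 0.77 [505.2 -29.5 145.7] [267.8 169.9]
jaw2 0.65 [601.  -97.9 151.5] [243.  195.6]
jaw2 
[... 1073 characters left out ...]
w1 0.77 [603.5 -94.2 145.6] [308.7 202. ]
jaw1 0.66 [509.1 -27.8 146.6] [282.4 238.7]
jaw2 0.77 [603.5 -94.2 145.6] [308.7 202. ]
jaw2 0.66 [509.1 -27.8 146.6] [282.4 238.7]
jaw3 0.77 [603.5 -94.2 145.6] [308.7 202. ]
jaw3 0.66 [509.1 -27.8 146.6] [282.4 238.7]
clamp_pivot 0.88 [584.4  99.9 106.9] [234.2 211.1]
clamp_ball 0.81 [528.9 159.  111.3] [210.9 231.6]
jaw_left 0.72 [511.9 -27.5 146.3] [282.3 237.6]
jaw_left 0.71 [ 439.9 -144.3   -3.3] [322.6 267.8]
key 0.68 [ 573.5 -233.3   -4.9] [352.6 221.7]
slug_a 0.68 [564.3 368.   -3.4] [147.2 222.9]
slug_a 0.57 [ 704.8 -153.4   -0.7] [325.  177.2]
centre 0.73 [385.1 370.8  -2.2] [142.8 284.8]
brush 0.86 [ 404.5 -416.2    0. ] [417.  280.3]
1.3
```

```bash
python3 -c "
import cv2
for c,(x,y) in dict(scene=(150,110),top=(130,120)).items():
    i=cv2.imread(f'pics/{c}0.png')[y:y+200,x:x+266]; cv2.imwrite(f'pics/{c}0z.png',cv2.resize(i,None,fx=3,fy=3,interpolation=2))
"
```

```text
(no output)
```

View pics/scene0z.png

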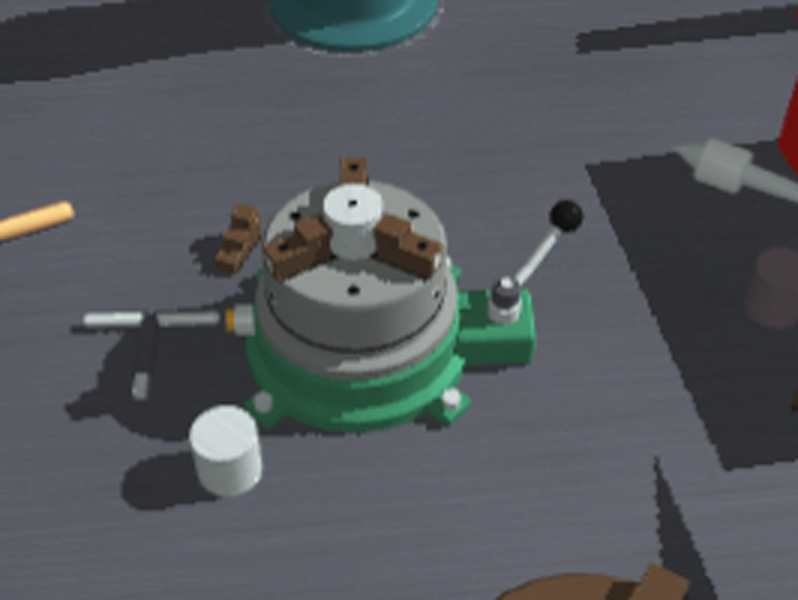

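View pics/top0z.png

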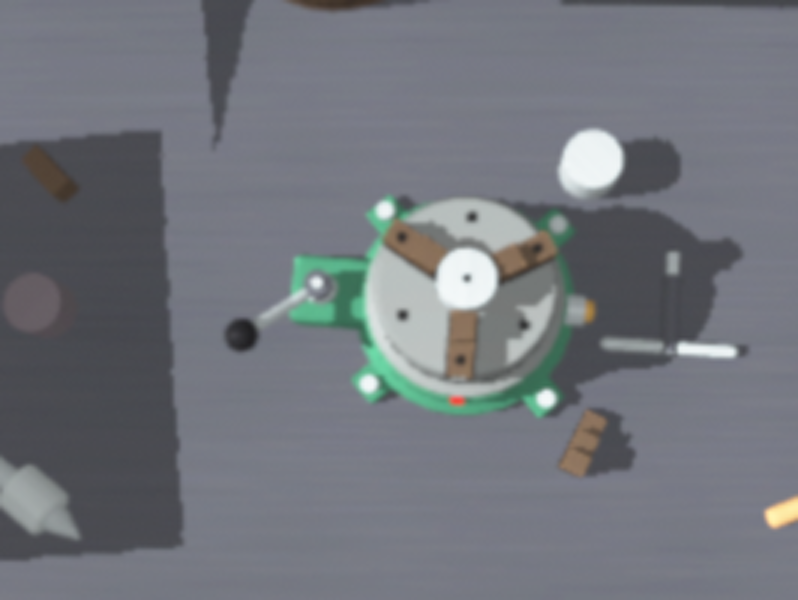

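View pics/top0.png

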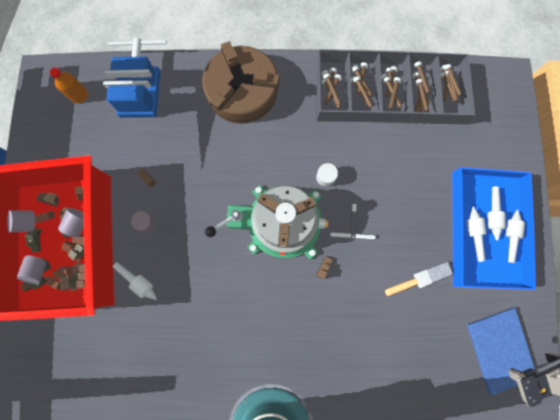

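The top view shows the chuck at about px (286,214). Its jaws are at about 176°, -64° and 56° in world, the ball is at (210,232) and the pivot at (235,214). I'll push the robot-side jaw with the shut fingers, turning the tool with the jaw, and feel for the clicks.

```bash
cat >> h.py <<'E'
from scipy.spatial.transform import Rotation as Ro
C=np.array([570.8,-37.0])
def rot(yang):  # tool x down, tool y along world angle yang
    x=np.array([0,0,-1.]); y=np.array([np.cos(yang),np.sin(yang),0]); z=np.cross(x,y)
    return Ro.from_matrix(np.c_[x,y,z]).as_rotvec()
def pose(cen,r,phi,d,z,flip=0):
    e=np.array([np.cos(phi),np.sin(phi)]); t=np.array([-e[1],e[0]])
    p=np.array(cen)+r*e+d*t
    return np.array([p[0],p[1],z]), rot(phi+np.pi/2+flip*np.pi), t
E
python3 - <<'E'
from h import *
np.set_printoptions(precision=2,suppress=True)
for cen,r,d,z,rng in [(C,65,40,143,(176,150,125,95)),((581,101),80,40,100,(135,110,90,70,50))]:
  for f in (0,1):
    for a in rng:
        p,R,t=pose(cen,r,np.radians(a),d,z,f); print(f,a,p,kin.ik(p,R))
E
```

```text
0 176 [503.17 -72.37 143.  ] [ 0.39  0.31 -0.37  1.96  0.14  0.89 -1.69]
0 150 [494.51 -39.14 143.  ] [ 0.31  0.29 -0.35  1.99  0.13  0.88 -2.2 ]
0 125 [500.75  -6.7  143.  ] [ 0.21  0.29 -0.31  1.98  0.11  0.88 -2.69]
0 95 [525.29  24.27 143.  ] [-1.07  0.68  1.36  2.   -0.75  1.11 -2.44]
1 176 [503.17 -72.37 143.  ] [ 0.74  0.4  -0.8   1.94  0.36  0.94  1.26]
1 150 [494.51 -39.14 143.  ] [ 0.64  0.36 -0.75  1.97  0.31  0.92  0.78]
1 125 [500.75  -6.7  143.  ] [ 0.56  0.37 -0.73  1.96  0.31  0.92  0.28]
1 95 [525.29  24.27 143.  ] [ 0.45  0.4  -0.69  1.91  0.32  0.94 -0.3 ]
0 135 [496.15 129.28 100.  ] [-1.03  0.46  0.89  2.05 -0.48  0.85 -2.22]
0 110 [516.05 162.49 100.  ] [ 0.54  0.86 -1.33  1.89  0.92  1.18  2.37]
0 90 [541. 181. 100.] [ 0.49  0.92 -1.33  1.82  0.96  1.23  2.01]
0 70 [570.77 189.86 100.  ] [ 0.46  0.97 -1.33  1.74  0.99  1.28  1.67]
0 50 [601.78 188.   100.  ] [ 0.44  1.01 -1.33  1.67  1.01  1.32  1.36]
1 135 [496.15 129.28 100.  ] [ 0.53  0.64 -1.12  1.96  0.7   0.99 -0.14]
1 110 [516.05 162.49 100.  ] [ 0.45  0.69 -1.1   1.89  0.72  1.03 -0.62]
1 90 [541. 181. 100.] [ 0.37  0.7  -1.05  1.82  0.71  1.04 -0.96]
1 70 [570.77 189.86 100.  ] [ 0.32  0.73 -1.    1.75  0.7   1.07 -1.28]
1 50 [601.78 188.   100.  ] [ 0.26  0.73 -0.9   1.68  0.64  1.06 -1.54]
```

```bash
python3 - <<'E'
from h import *
np.set_printoptions(precision=1,suppress=True)
s=robot.observe(); robot.servo_line(s['tcp_pos']+[0,0,90],feed=200)
grip(0.0,20)
phi=np.radians(176)
p,R,t=pose(C,65,phi,42,270,1); robot.movep(p,R); print(robot.observe()['t'],robot.observe()['tcp_pos'],p)
p[2]=155;robot.servo_line(p,feed=120)
p[2]=143;robot.servo_line(p,feed=40)
robot.hold(0.2); f0=robot.observe()['contact_force']; print('tare',f0,robot.observe()['t'])
for d in np.arange(41,22,-0.75):
    p,R,t=pose(C,65,phi,d,143,1); robot.servo_line(p,feed=25)
    o=robot.observe(); f=(o['contact_force']-f0)
    ft=f[:2]@t
    if ft>3: break
robot.hold(.1); o=robot.observe(); print(d,ft,o['contact_force']-f0,o['t'],o['tcp_pos'],p,o['grip_width'])
np.save('f0.npy',f0)
snap('top','t1.png');snap('scene','s1.png')
import cv2
i=cv2.imread('pics/t1.png')[120:320,130:396];j=cv2.imread('pics/s1.png')[110:310,150:416]
cv2.imwrite('pics/c1.png',cv2.resize(np.vstack([i,j]),None,fx=1.5*1,fy=1.5,interpolation=2))
E
```

```text
5.4667 [503.  -75.4 269.9] [503.  -74.4 270. ]
tare [-0.3 -0.6  0. ] 7.225
22.25 -0.6353726873008271 [ 0.1  1.2 -0. ] 13.825 [504.4 -54.7 143. ] [504.4 -54.7 143. ] 0.0015621230493977041
```

View pics/c1.png

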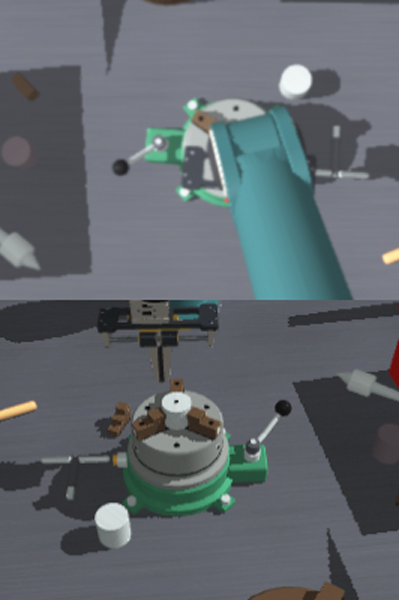

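Not in contact yet: in the scene crop the shut fingers (160,365) stand just beside the jaw (177,385). I'll continue in larger steps to save time.

```bash
python3 - <<'E'
from h import *
np.set_printoptions(precision=1,suppress=True)
phi=np.radians(176); f0=np.load('f0.npy')
for d in np.arange(20.5,8,-1.5):
    p,R,t=pose(C,65,phi,d,143,1); robot.servo_line(p,feed=25)
    o=robot.observe(); f=(o['contact_force']-f0); ft=f[:2]@t
    print(round(d,1),round(ft,1),f,round(o['t'],2))
    if ft>2.5: break
E
```

```text
20.5 -0.2 [-0.2  0.2 -0.1] 14.18
19.0 -1.5 [-0.   1.6  0.2] 14.43
17.5 -0.3 [ 0.5  0.2 -0.2] 14.68
16.0 -0.6 [ 0.3  0.5 -0.3] 14.93
14.5 -0.8 [-0.6  0.8 -0.2] 15.18
13.0 -0.6 [ 1.   0.5 -0.1] 15.43
11.5 -1.2 [ 0.5  1.2 -1. ] 15.68
10.0 -0.9 [0.8 0.9 0.4] 15.93
8.5 -0.3 [ 0.7  0.2 -0.2] 16.18
```

```bash
python3 - <<'E'
from h import *
np.set_printoptions(precision=1,suppress=True)
i=snap('scene','s2.png')[:,:,::-1]
o=robot.observe(); print(o['tcp_pos'],proj('scene',o['tcp_pos']))
for d in viewer.pinpoint('jaw1','scene')[:3]:
    w=toworld('scene',d['at']); print(round(d['confidence'],2),w,proj('scene',w))
cv2.imwrite('pics/c2.png',cv2.resize(i[120:230,210:350],None,fx=5,fy=5,interpolation=2))
E
```

```text
[505.4 -40.9 143. ] [263.7 171. ]
0.81 [603.3 -96.4 148.1] [243.7 197.1]
0.71 [607.2  18.6 143.4] [289.7 196.5]
0.67 [508.  -30.2 146.1] [267.7 170.5]
```

View pics/c2.png

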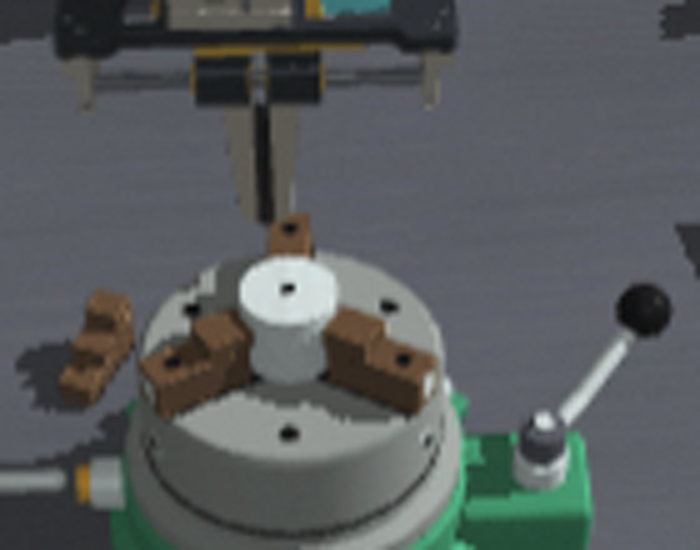

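The fingers (tip about px 264,171) are right at the jaw's edge (jaw at 268,170), and the tips are slim. Continuing to contact, then into the turn.

```bash
python3 - <<'E'
from h import *
np.set_printoptions(precision=1,suppress=True)
phi=np.radians(176); f0=np.load('f0.npy')
for d in np.arange(7,-4,-1.2):
    p,R,t=pose(C,65,phi,d,143,1); robot.servo_line(p,feed=25)
    o=robot.observe(); f=(o['contact_force']-f0); ft=f[:2]@t
    print(round(d,1),round(ft,1),f,round(o['t'],2),o['tcp_pos'])
    if ft>2.5: break
E
```

```text
7.0 0.2 [ 0.4 -0.3 -0.4] 16.52 [505.5 -39.3 143. ]
5.8 -0.2 [ 0.8  0.1 -1.2] 16.77 [505.6 -38.2 143. ]
4.6 -0.4 [0.5 0.3 0.5] 17.02 [505.6 -37.  143. ]
3.4 0.2 [-0.2 -0.2 -0.9] 17.27 [505.7 -35.8 143. ]
2.2 -1.0 [1.3 0.9 0.3] 17.52 [505.8 -34.6 143. ]
1.0 -1.0 [0.4 1.  1.4] 17.77 [505.9 -33.4 143. ]
-0.2 -1.0 [-0.9  1.1 -0.5] 18.02 [506.  -32.2 143. ]
-1.4 -0.8 [-0.8  0.8  0. ] 18.27 [506. -31. 143.]
-2.6 -0.9 [ 0.7  0.8 -0.4] 18.52 [506.1 -29.8 143. ]
-3.8 -0.7 [-0.3  0.7  0.6] 18.77 [506.2 -28.6 143. ]
```

```bash
python3 - <<'E'
from h import *
np.set_printoptions(precision=1,suppress=True)
i=snap('scene','s3.png')[:,:,::-1]
o=robot.observe(); print(o['tcp_pos'],proj('scene',o['tcp_pos']),o['joints'])
cv2.imwrite('pics/c3.png',cv2.resize(i[100:230,190:350],None,fx=5,fy=4.6,interpolation=2))
E
```

```text
[506.2 -28.7 143. ] [268.2 170.9] [ 0.6  0.4 -0.8  1.9  0.3  0.9  1.2]
```

View pics/c3.png

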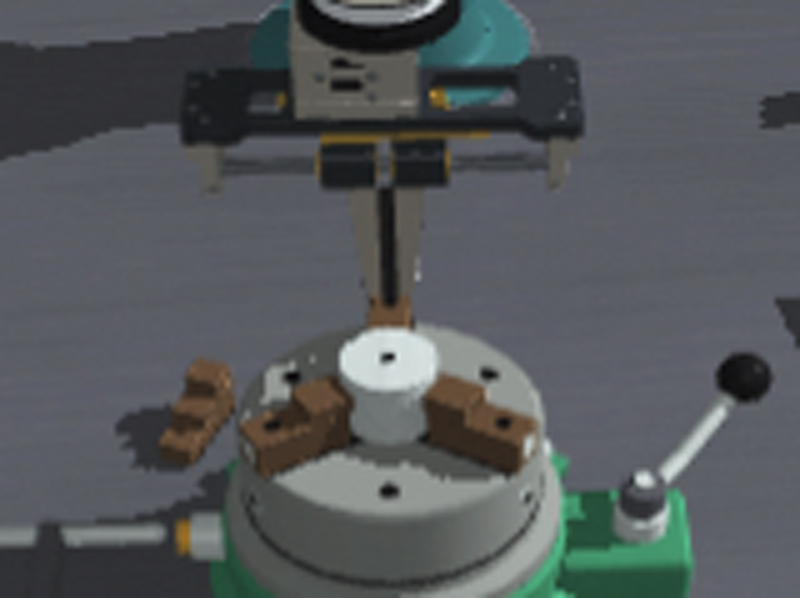

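```bash
python3 - <<'E'
from h import *
np.set_printoptions(precision=1,suppress=True)
for a in (172,176):
  e=np.array([np.cos(np.radians(a)),np.sin(np.radians(a))]);
  for r,z in [(80,161),(50,161),(65,161),(80,137),(25,179),(50,172)]:
    print(a,r,z,proj('scene',[*(C+r*e),z]))
for z in (143,162,180,200,231): print(z,proj('scene',[506.2,-28.7,z]))
print(proj('scene',[570.8-25,-37,179]),proj('scene',[570.8+25,-37,179]))
i=cv2.imread('pics/s3.png'); cv2.imwrite('pics/c4.png',cv2.resize(i[125:205,225:305],None,fx=7,fy=7,interpolation=0))
i=cv2.imread('pics/s2.png'); cv2.imwrite('pics/c5.png',cv2.resize(i[125:205,225:305],None,fx=7,fy=7,interpolation=0))
E
```

```text
172 80 161 [268.7 162.2]
172 50 161 [267.9 169.7]
172 65 161 [268.3 165.9]
172 80 137 [268.9 168.9]
172 25 179 [267. 171.]
172 50 172 [267.8 166.5]
176 80 161 [266.6 162.2]
176 50 161 [266.6 169.7]
176 65 161 [266.6 165.9]
176 80 137 [266.9 168.9]
176 25 179 [266.3 171. ]
176 50 172 [266.4 166.5]
143 [268.2 170.9]
162 [268.  165.6]
180 [267.8 160.4]
200 [267.6 154.4]
231 [267.2 144.9]
[265.6 171. ] [266.9 184.6]
```

View pics/c4.png

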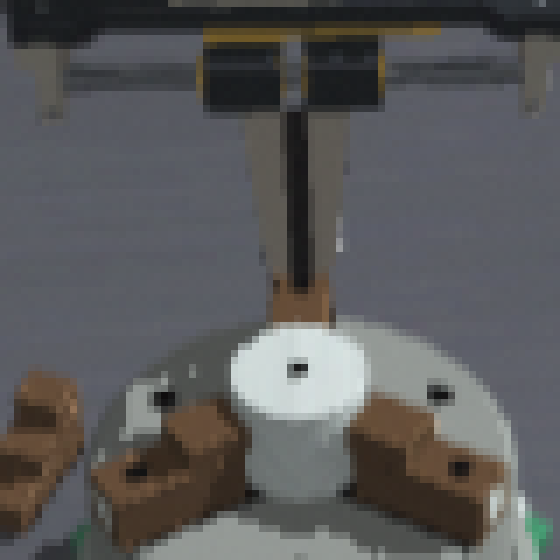

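View pics/c5.png

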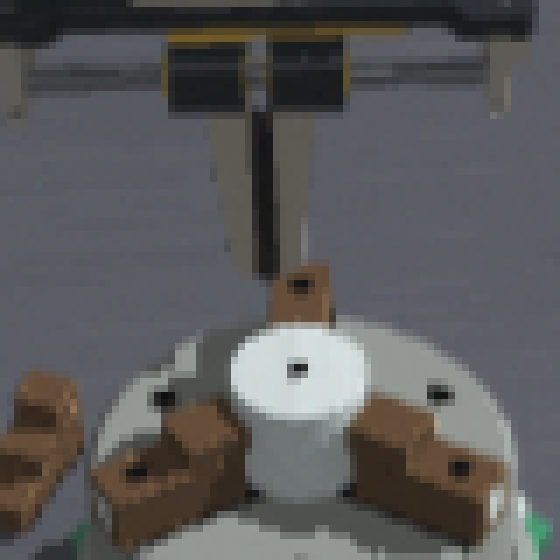

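The fingertip is drawn about 6 px higher (row 165) than the reported TCP projects (171), and it hides the jaw's top. The tip is therefore about 20–25 mm above where z is reported, passing over the jaw. I'll back off and touch the chuck face to measure this.

```bash
python3 - <<'E'
from h import *
np.set_printoptions(precision=1,suppress=True)
phi=np.radians(176); f0=np.load('f0.npy')
p,R,t=pose(C,65,phi,26,143,1); robot.servo_line(p,feed=60)
for z in np.arange(141,104,-2):
    p[2]=z; robot.servo_line(p,feed=20)
    o=robot.observe(); f=(o['contact_force']-f0)
    if z<125: print(z,f,o['tcp_pos'],round(o['t'],2))
    if f[2]>3: break
i=snap('scene','s6.png')
cv2.imwrite('pics/c6.png',cv2.resize(i[125:205,225:305,::-1],None,fx=7,fy=7,interpolation=0))
E
```

```text
123 [ 0.8  0.4 -0.1] [504.  -58.4 122.9] 21.98
121 [0.6 1.1 0.2] [504.  -58.4 120.9] 22.23
119 [ 0.7  0.7 -0.1] [504.  -58.4 118.9] 22.48
117 [0.4 0.4 0.1] [504.  -58.4 116.9] 22.73
115 [-0.  -0.3 -0.7] [504.  -58.4 114.9] 22.98
113 [ 0.7  1.3 -1. ] [504.  -58.4 112.9] 23.23
111 [ 0.6 -0.9  0.4] [504.  -58.4 110.9] 23.48
109 [0.7 0.6 0.2] [504.1 -58.4 108.9] 23.73
107 [0.3 1.2 0.7] [504.  -58.4 106.9] 23.98
105 [0.  1.  2.9] [504.5 -58.4 105.2] 24.23
```

View pics/c6.png

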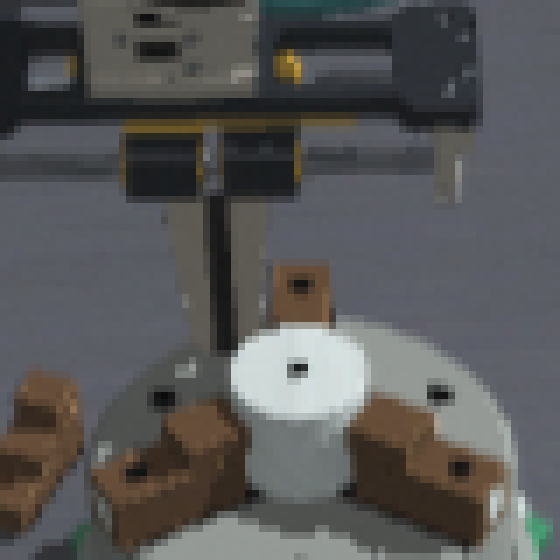

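The fingers touch the chuck face at reported z≈106, so the true tip is about 31 mm above the reported z there. I'll correct for that (reported 114 = 8 mm above the face) and push.

```bash
cat >> h.py <<'E'
ZJ=114
E
python3 - <<'E'
from h import *
np.set_printoptions(precision=1,suppress=True)
phi=np.radians(176)
p,R,t=pose(C,65,phi,26,ZJ,1); robot.servo_line(p,feed=40); robot.hold(.1)
f0=np.mean([robot.observe()['contact_force'] for _ in range(5)],0); np.save('f0.npy',f0)
for d in np.arange(24,6,-1.5):
    p,R,t=pose(C,65,phi,d,ZJ,1); robot.servo_line(p,feed=25)
    o=robot.observe(); f=(o['contact_force']-f0); ft=f[:2]@t
    print(round(d,1),round(ft,1),f,o['tcp_pos'],round(o['t'],2))
    if ft>3: break
E
```

```text
24.0 -0.4 [-0.3  0.5  0.3] [504.2 -56.1 113.9] 25.0
22.5 0.7 [-1.  -0.6  0.5] [504.4 -54.8 114. ] 25.25
21.0 3.0 [-1.2 -2.9  0.5] [504.4 -54.  114. ] 25.5
19.5 5.7 [-1.5 -5.6  0.9] [504.4 -53.9 113.9] 25.75
```

```bash
cat >> h.py <<'E'
DC=20.7
def act(o):
    v=o['tcp_pos'][:2]-C; a=np.degrees(np.arctan2(v[1],v[0]))-np.degrees(np.arctan2(DC,65))
    return (176-a+180)%360-180
E
python3 - <<'E'
from h import *
np.set_printoptions(precision=1,suppress=True)
f0=np.load('f0.npy')
for k in np.arange(2,56,2):
    p,R,t=pose(C,65,np.radians(176-k),19.5,ZJ,1); robot.servo_line(p,feed=25,rotation=R)
    o=robot.observe(); f=(o['contact_force']-f0); ft=f[:2]@t; fr=f[:2]@[t[1],-t[0]]
    print(k,'act %.1f ft %.1f fr %.1f fz %.1f z %.1f r %.1f t %.2f'%(act(o),ft,fr,f[2],o['tcp_pos'][2],np.hypot(*(o['tcp_pos'][:2]-C)),o['t']))
    if ft>25 or act(o)>52: break
E
```

```text
2 act -0.4 ft 9.3 fr -0.5 fz 1.0 z 114.0 r 69.0 t 26.00
4 act 0.2 ft 14.8 fr -0.3 fz 1.6 z 114.0 r 69.4 t 26.25
6 act 4.1 ft 6.6 fr 0.9 fz 1.8 z 113.9 r 69.2 t 26.50
8 act 8.9 ft 2.2 fr 2.1 fz 0.2 z 113.9 r 68.5 t 26.75
10 act 11.1 ft 2.9 fr 2.8 fz 1.7 z 113.8 r 68.5 t 27.00
12 act 13.8 ft -0.3 fr 0.7 fz 0.7 z 114.1 r 67.2 t 27.25
14 act 15.6 ft 1.1 fr 0.6 fz 0.5 z 114.1 r 67.4 t 27.50
16 act 17.2 ft 0.6 fr 0.1 fz 0.9 z 114.0 r 67.7 t 27.75
18 act 18.0 ft 4.6 fr 0.2 fz 0.5 z 113.9 r 67.9 t 28.00
20 act 18.3 ft 9.0 fr -0.3 fz 2.6 z 113.9 r 68.4 t 28.25
22 act 18.6 ft 13.4 fr -0.3 fz 4.7 z 113.9 r 68.9 t 28.50
24 act 21.3 ft 10.0 fr 0.0 fz 4.4 z 113.9 r 68.8 t 28.75
26 act 26.7 ft 1.8 fr 0.3 fz -0.3 z 113.9 r 68.2 t 29.00
28 act 29.3 ft 2.9 fr 1.0 fz 0.1 z 113.9 r 68.1 t 29.25
30 act 31.0 ft 3.6 fr 2.5 fz 2.2 z 113.9 r 68.3 t 29.50
32 act 33.4 ft 1.9 fr 3.3 fz 0.3 z 113.9 r 68.2 t 29.75
34 act 35.5 ft 2.2 fr 2.6 fz 0.5 z 113.9 r 68.2 t 30.00
36 act 37.1 ft 2.8 fr 2.3 fz 1.3 z 113.8 r 68.3 t 30.25
38 act 39.0 ft 4.4 fr 3.6 fz 2.1 z 113.9 r 68.3 t 30.50
40 act 41.4 ft 2.2 fr 2.0 fz 0.0 z 114.0 r 67.8 t 30.75
42 act 43.3 ft 2.0 fr 1.9 fz 0.1 z 114.0 r 67.8 t 31.00
44 act 45.1 ft 2.6 fr 2.7 fz 0.6 z 114.0 r 67.9 t 31.25
46 act 47.1 ft 3.5 fr 1.1 fz 1.0 z 114.0 r 68.0 t 31.50
48 act 50.0 ft 1.1 fr 0.8 fz 0.9 z 114.4 r 67.0 t 31.75
50 act 51.6 ft 1.3 fr 1.2 fz 0.1 z 114.3 r 67.3 t 32.00
52 act 53.1 ft 0.6 fr 0.4 fz 1.4 z 114.0 r 67.7 t 32.25
```

Two clicks felt (snaps at about 13° and 49°, force dropping to ~0). Going on to the third, expected to snap near 70° and seat at 76°.

```bash
python3 - <<'E'
from h import *
np.set_printoptions(precision=1,suppress=True)
f0=np.load('f0.npy'); on=False
ks=list(np.arange(54,66,2))+list(np.arange(66,76,1.0))
prev=0
for k in ks:
    p,R,t=pose(C,65,np.radians(176-k),19.5,ZJ,1); robot.servo_line(p,feed=25,rotation=R)
    o=robot.observe(); f=(o['contact_force']-f0); ft=f[:2]@t
    print(k,'act %.1f ft %.1f fz %.1f z %.1f r %.1f t %.2f'%(act(o),ft,f[2],o['tcp_pos'][2],np.hypot(*(o['tcp_pos'][:2]-C)),o['t']))
    if act(o)>66 and ft<0.9: break
    if act(o)>74: break
E
```

```text
54 act 53.9 ft 4.2 fz 3.8 z 113.9 r 67.9 t 32.50
56 act 54.2 ft 10.7 fz 9.1 z 113.9 r 68.3 t 32.75
58 act 54.6 ft 15.8 fz 12.0 z 113.7 r 68.8 t 33.00
60 act 58.4 ft 7.1 fz 4.3 z 113.6 r 68.5 t 33.25
62 act 63.1 ft 2.2 fz -0.4 z 113.8 r 68.0 t 33.50
64 act 64.9 ft 3.8 fz -0.0 z 113.8 r 68.1 t 33.75
66.0 act 67.4 ft 1.9 fz -0.1 z 113.9 r 68.0 t 34.00
67.0 act 68.9 ft 1.2 fz 0.5 z 114.3 r 67.6 t 34.25
68.0 act 69.3 ft -0.0 fz -0.0 z 114.1 r 67.8 t 34.50
```

Third click felt: snap at about 69°, force to zero. Back off, lift, and check with a picture.

```bash
python3 - <<'E'
from h import *
np.set_printoptions(precision=1,suppress=True)
p,R,t=pose(C,65,np.radians(176-68),32,ZJ,1); robot.servo_line(p,feed=80)
p[2]=190; robot.servo_line(p,feed=250)
i=snap('scene','s7.png')
for n in ('jaw1','clamp_ball','clamp_pivot','chuck_centre'):
  for d in viewer.pinpoint(n,'scene')[:4]:
    w=toworld('scene',d['at']); print(n,round(d['confidence'],2),w,'ang',np.degrees(np.arctan2(w[1]-C[1],w[0]-C[0])))
i2=snap('top','t7.png')
for n in ('jaw1','clamp_ball','clamp_pivot'):
  for d in viewer.pinpoint(n,'top')[:4]:
    w=toworld('top',d['at']); print(n,round(d['confidence'],2),w,'ang',np.degrees(np.arctan2(w[1]-C[1],w[0]-C[0])))
cv2.imwrite('pics/c7.png',cv2.resize(i[120:260,200:360,::-1],None,fx=5,fy=4.2,interpolation=2))
print(robot.observe()['t'])
for a in (140,131,110,90,70,50):
    p,R,t=pose((581,101),82,np.radians(a),40,67,1); print(kin.ik(p,R) is not None)
E
```

```text
jaw1 0.77 [631.9 -58.5 147. ] ang -19.416860368902007
jaw1 0.61 [522.7 -78.3 145.8] ang -139.37791375633932
jaw1 0.6 [559.4  29.2 149.8] ang 99.74357460245251
jaw1 0.54 [582.3 100.7 110.3] ang 85.22393450040867
clamp_ball 0.82 [527.4 163.4 111.4] ang 102.21529942653125
clamp_pivot 0.81 [579.9  99.6 111.4] ang 86.18957794429762
clamp_pivot 0.73 [569.8 -36.3 134.6] ang 144.60354373145702
chuck_centre 0.93 [571.8 -35.7 134.2] ang 50.74428963876426
jaw1 0.86 [522.  -77.  144.6] ang -140.65556334319373
jaw1 0.79 [633.4 -59.6 141.1] ang -19.804301978618646
clamp_ball 0.68 [525.2 -73.6 147.7] ang -141.26109068508075
clamp_ball 0.47 [532.2 163.6 110.3] ang 100.88622648507028
35.7083
True
True
True
True
True
True
```

View pics/c7.png

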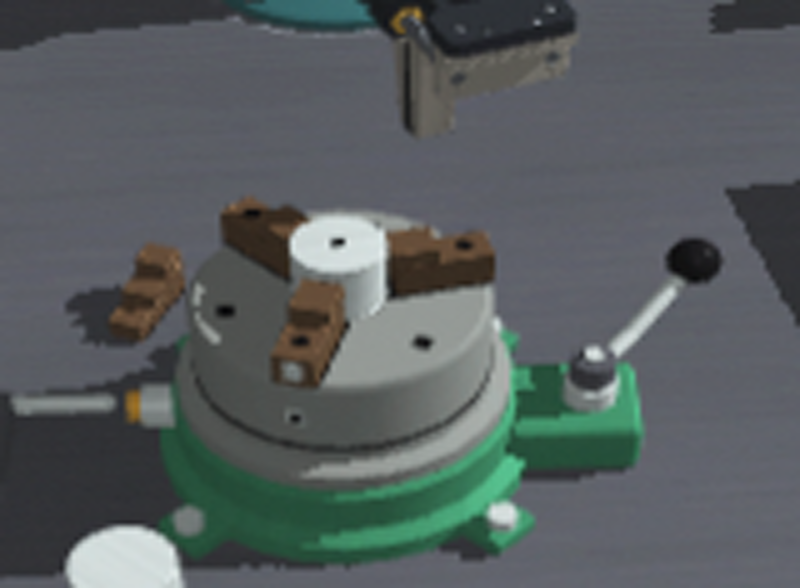

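Jaws now read 100°, -20° and -140° against about 176°, 56° and -64° at the start, a turn of ≈76° as wanted. The chuck sits free in c7. Next, the lever: come down behind the ball and verify visually.

```bash
cat >> h.py <<'E'
P=np.array([581.,100.8])
E
python3 - <<'E'
from h import *
np.set_printoptions(precision=1,suppress=True)
p,R,t=pose(P,82,np.radians(130.6),44,170,1)
robot.movep(p,R); print(robot.observe()['t'])
p[2]=68; robot.servo_line(p,feed=120); robot.hold(.1)
f0=np.mean([robot.observe()['contact_force'] for _ in range(5)],0); np.save('f1.npy',f0)
o=robot.observe(); print(o['tcp_pos'],p,f0,o['t'],proj('scene',o['tcp_pos']+[0,0,31]))
i=snap('scene','s8.png')
cv2.imwrite('pics/c8.png',cv2.resize(i[120:240,260:400,::-1],None,fx=5,fy=5,interpolation=2))
E
```

```text
36.275
[494.9 134.6  68.8] [494.2 134.4  68. ] [-0.9  0.  -0.3] 37.375 [326.3 176. ]
```

View pics/c8.png

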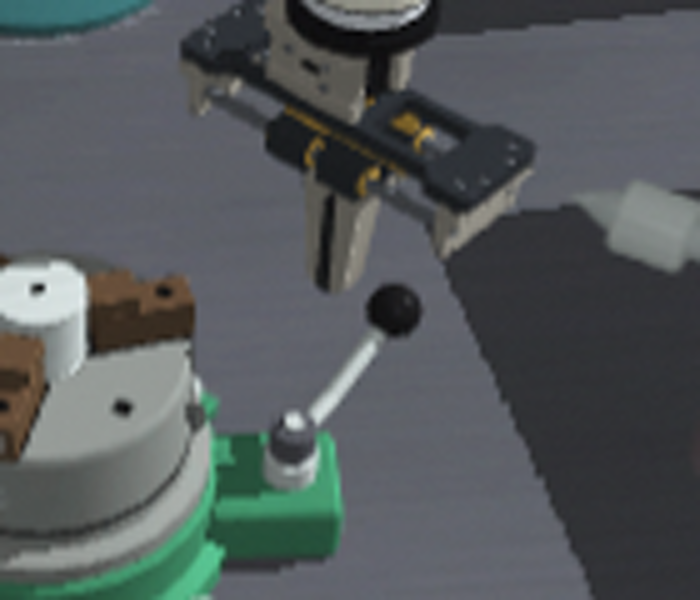

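The finger tip (px 326,178) is behind the ball (339,182) at about its lower height, as predicted with the 31 mm correction. Now swing the lever, feeling for the stop.

```bash
python3 - <<'E'
from h import *
f0=np.load('f1.npy')
def go(k,d):
    p,R,t=pose(P,82,np.radians(130.6-k),d,68,1); robot.servo_line(p,feed=30,rotation=R)
    o=robot.observe(); f=o['contact_force']-f0; ft=f[:2]@t; fr=f[:2]@[t[1],-t[0]]
    v=o['tcp_pos'][:2]-P; a=130.6-np.degrees(np.arctan2(v[1],v[0]))+np.degrees(np.arctan2(26,82))
    print(round(k,1),'act %.1f ft %.1f fr %.1f fz %.1f r %.1f z %.1f t %.2f'%(a,ft,fr,f[2],np.hypot(*v),o['tcp_pos'][2],o['t'])); return ft
go(0,34); go(0,27)
k=0
while k<84:
    k+=3; 
    if go(k,26)>5: break
E
```

```text
0 act -4.8 ft 0.2 fr -0.5 fz 0.5 r 88.9 z 67.9 t 37.91
0 act -0.5 ft 0.6 fr -0.0 fz -0.4 r 86.3 z 67.9 t 38.29
3 act 3.0 ft -0.9 fr -0.5 fz -0.4 r 86.1 z 68.0 t 38.62
6 act 6.0 ft 0.5 fr -0.8 fz 0.3 r 86.1 z 68.0 t 38.92
9 act 9.0 ft 0.7 fr -0.8 fz 0.8 r 86.0 z 68.0 t 39.23
12 act 12.0 ft -0.7 fr -0.1 fz 0.0 r 86.0 z 68.0 t 39.52
15 act 15.0 ft -0.9 fr 0.6 fz 0.4 r 86.0 z 68.0 t 39.83
18 act 18.0 ft 0.2 fr 0.7 fz 0.6 r 86.0 z 68.0 t 40.12
21 act 21.0 ft -0.7 fr -0.5 fz 0.4 r 86.0 z 68.0 t 40.42
24 act 24.0 ft -0.4 fr -0.0 fz 0.5 r 86.0 z 68.0 t 40.73
27 act 27.0 ft -0.6 fr 0.3 fz -0.0 r 86.0 z 68.0 t 41.02
30 act 30.0 ft -0.7 fr -0.9 fz 0.7 r 86.0 z 68.0 t 41.33
33 act 33.0 ft -0.1 fr -0.4 fz -0.6 r 86.0 z 68.0 t 41.62
36 act 36.0 ft -0.1 fr 0.1 fz 0.1 r 86.0 z 68.0 t 41.92
39 act 39.0 ft -1.0 fr -0.2 fz 0.1 r 86.0 z 68.0 t 42.23
42 act 42.0 ft -0.6 fr -0.1 fz 0.9 r 86.0 z 68.0 t 42.52
45 act 45.0 ft -0.4 fr -0.6 fz 0.2 r 86.0 z 68.0 t 42.83
48 act 48.0 ft -0.4 fr 0.2 fz 0.3 r 86.0 z 68.0 t 43.12
51 act 51.0 ft -1.2 fr 0.8 fz -0.1 r 86.0 z 68.0 t 43.42
54 act 54.0 ft -1.5 fr -0.3 fz 0.2 r 86.0 z 68.0 t 43.73
57 act 57.0 ft -0.6 fr 0.1 fz 0.0 r 86.0 z 68.0 t 44.02
60 act 60.0 ft -0.6 fr 0.2 fz -0.5 r 86.0 z 68.0 t 44.33
63 act 63.0 ft -1.2 fr 0.7 fz 0.5 r 86.0 z 68.0 t 44.62
66 act 65.7 ft 1.0 fr 0.6 fz 0.6 r 86.2 z 67.9 t 44.92
69 act 67.4 ft 5.0 fr -0.0 fz 1.7 r 86.6 z 67.5 t 45.23
```

```bash
python3 - <<'E'
from h import *
i=snap('scene','s9.png')
for d in viewer.pinpoint('clamp_ball','scene')[:2]: print(round(d['confidence'],2),toworld('scene',d['at']))
print(robot.observe()['tcp_pos'])
cv2.imwrite('pics/c9.png',cv2.resize(i[120:260,260:420,::-1],None,fx=5,fy=4.2,interpolation=2))
E
```

```text
0.57 [619.16108103 172.87115675 108.77869897]
[594.95022104 186.29285807  67.59993808]
```

View pics/c9.png

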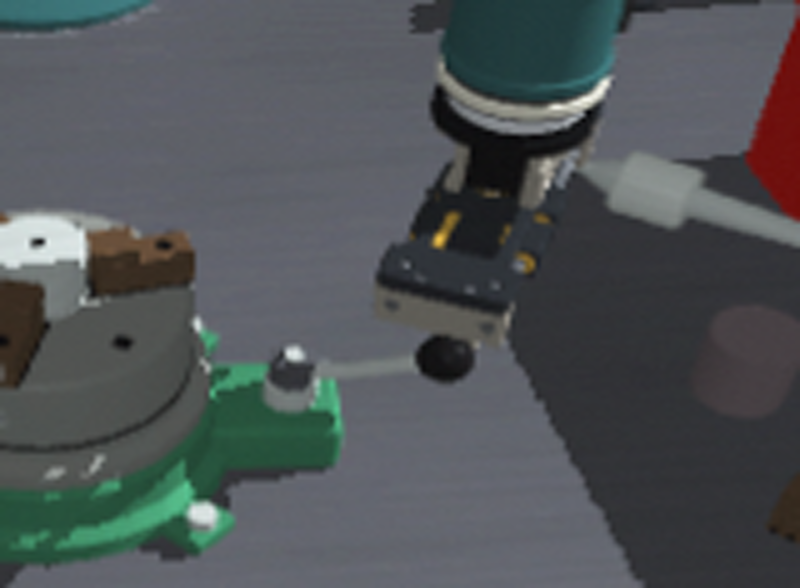

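The ball (px 349,205) has swung about 68° with the finger behind it, and the stop is felt at 5 N. Now nip it up in small steps.

```bash
python3 - <<'E'
from h import *
f0=np.load('f1.npy'); k=69
while k<84:
    k+=1.0 if k<72 else 0.6
    p,R,t=pose(P,82,np.radians(130.6-k),26,68,1); robot.servo_line(p,feed=10,rotation=R)
    F=[]
    for _ in range(4):
        robot.hold(0.03); o=robot.observe(); F.append(o['contact_force']-f0)
    f=np.mean(F,0); ft=f[:2]@t; fr=f[:2]@[t[1],-t[0]]
    print(round(k,1),'ft %.1f fr %.1f fz %.1f |f| %.1f t %.2f'%(ft,fr,f[2],np.linalg.norm(f),o['t']),o['tcp_pos'])
    if ft>14.2: break
robot.hold(0.4); o=robot.observe(); print((o['contact_force']-f0)[:2]@t,o['t'])
E
```

```text
70.0 ft 6.7 fr -0.8 fz 2.8 |f| 7.3 t 45.76 [595.65114046 186.43909973  67.4975746 ]
71.0 ft 8.0 fr -1.2 fz 2.7 |f| 8.5 t 46.19 [596.57985027 186.39033804  67.40198843]
72.0 ft 8.3 fr -1.5 fz 2.9 |f| 8.9 t 46.62 [597.57809093 186.29400298  67.34507145]
72.6 ft 8.7 fr -1.0 fz 2.9 |f| 9.2 t 47.01 [598.14981361 186.29227238  67.27929711]
73.2 ft 9.6 fr -2.0 fz 3.2 |f| 10.3 t 47.39 [598.73104795 186.29268738  67.26631971]
73.8 ft 10.2 fr -1.8 fz 3.4 |f| 10.9 t 47.77 [599.32335224 186.19983126  67.20567384]
74.4 ft 10.6 fr -2.2 fz 3.6 |f| 11.4 t 48.16 [599.90654949 186.17283817  67.16837882]
75.0 ft 11.6 fr -1.7 fz 3.9 |f| 12.3 t 48.54 [600.47249418 186.13581383  67.13854568]
75.6 ft 11.5 fr -2.1 fz 3.9 |f| 12.3 t 48.92 [601.08482754 186.04581238  67.08990289]
76.2 ft 12.3 fr -2.4 fz 4.3 |f| 13.3 t 49.31 [601.67729612 186.01062203  67.04055995]
76.8 ft 13.1 fr -2.6 fz 4.0 |f| 13.9 t 49.69 [602.27824012 185.92692583  67.02251231]
77.4 ft 13.6 fr -2.8 fz 4.9 |f| 14.8 t 50.08 [602.86453294 185.84008589  66.96455524]
78.0 ft 14.0 fr -3.1 fz 4.6 |f| 15.0 t 50.46 [603.44281547 185.78190931  66.91864543]
78.6 ft 14.6 fr -3.6 fz 5.1 |f| 15.9 t 50.84 [604.07301967 185.67842029  66.90919039]
14.914668793183377 51.2417
```

15 N held steady. Travel in the tightening is a bit more than expected from the text, so I stop here and back off.

```bash
python3 - <<'E'
from h import *
f0=np.load('f1.npy')
p,R,t=pose(P,82,np.radians(130.6-72),40,68,1); robot.servo_line(p,feed=50)
o=robot.observe(); print((o['contact_force']-f0)[:2],o['t'])
p[2]=190; robot.servo_line(p,feed=200)
p2=p+np.array([-130,60,0]); 
try: robot.servo_line(p2,feed=250)
except Exception as e: print(e)
i=snap('scene','s10.png')
for n in ('jaw1','clamp_ball','chuck_centre','slug_a','centre','key','jaw_left','brush'):
  for d in viewer.pinpoint(n,'scene')[:3]:
    w=toworld('scene',d['at']); print(n,round(d['confidence'],2),w.round(1),'ang',np.degrees(np.arctan2(w[1]-C[1],w[0]-C[0])).round(1))
print(robot.observe()['t'])
cv2.imwrite('pics/c10.png',cv2.resize(i[120:260,200:420,::-1],None,fx=3.6,fy=3.6,interpolation=2))
E
```

```text
[1.13268849 0.08332654] 51.8667
jaw1 0.93 [523.  -80.  148.5] ang -138.0
jaw1 0.77 [559.5  29.8 145.9] ang 99.6
jaw1 0.76 [632.5 -58.2 148.3] ang -18.9
clamp_ball 0.58 [622.5 170.8 109. ] ang 76.0
chuck_centre 0.77 [570.8 -35.8 135.5] ang 87.8
slug_a 0.87 [ 702.4 -156.5   -2.1] ang -42.2
centre 0.97 [383.  369.3   3.5] ang 114.8
key 0.89 [ 570.1 -231.6   -2.5] ang -90.2
key 0.56 [385.1 369.9  10.1] ang 114.5
jaw_left 0.56 [ 4.398e+02 -1.425e+02  3.000e-01] ang -141.2
brush 0.56 [ 402.9 -417.5   -0.7] ang -113.8
brush 0.32 [ 4.394e+02 -1.457e+02 -4.000e-01] ang -140.4
53.8
```

View pics/c10.png

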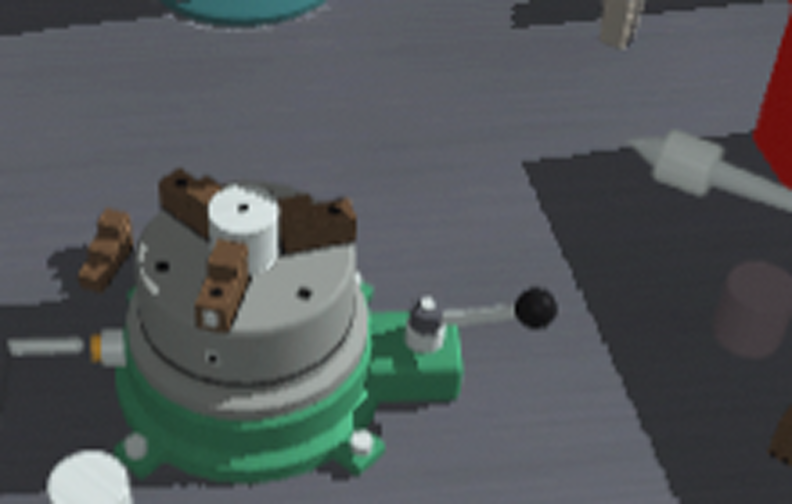

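```bash
python3 -c "
from h import *
print(robot.job_done(), robot.observe()['t'])"
```

```text
the job is handed in; nothing more can be done
the job is handed in; nothing more can be done
```

The job is handed in at about 54 s: the chuck is at its third click clockwise, and the clamp lever has been nipped up and left. The hand-in gave no verdict, so these are my own checks.

- **Chuck:** I pushed one jaw round with the shut fingers and felt three separate clicks. It took about 15, 13 and 16 N to leave the notches. The push force fell to zero at about 13°, 49° and 69°, and the chuck pulled itself into each notch. In the last picture the jaws stand at about 100°, -19° and -138° to -140°. That is about 76° clockwise of the start and matches the 1.3265 rad target.
- **Clamp:** The lever swung freely for about 66° (1.15 rad) before it came up tight. I tightened it slowly to 14.9 N along the swing, 15.9 N in total, then let go. The ball stayed up against the tight end, and the fingers are clear of everything.
- **Other things on the bench:** The loose jaw near the base, the key, the centre, the brush and the slug near the base all read within about 5 mm of where they started. I did not re-measure the loose jaw and slug to the left of the indexer, but the arm never went low near them.

Two things disagreed:

- **Tool height:** The fingertips were about 31 mm higher than the reported tool position. My first push passed over the jaw without touching it. I measured the offset by touching the chuck face and corrected for it.
- **Clamp travel:** While tightening, the ball moved about 7–8 mm, or 0.09–0.1 rad. Your figures suggest about 5 mm at 15 N. I stopped there, so the clamp may have come close to the 0.107 limit, but I have no direct reading of it.

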